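Close a watch into a bayonet pressure tester

ROBOT

A 6-joint arm with a two-finger parallel gripper is mounted at the origin on a cart in front of the work surface, level with it; the furniture and walls round the work are solid. World frame = base frame: x ahead of the robot, y to its left, z up, the work surface at z = 0. Lengths are in m, angles in rad, forces in N, time in s.
With the tool pointing down it reaches from about 0.3 to 0.95 m from the base axis. Payload 3.1 kg.
Tool frame: the origin (TCP) lies at the very end of the fingers, on their centre line; the grasp point (between the pads) lies 19 mm behind it (hold_point_z is the distance from the TCP to the grasp point, in m); z points along the fingers, y is the line along which they close (so a half turn about z gives the same grasp; the last joint's range is limited). The gripper opens to 85 mm and grips with 20 to 120 N. Pads are 22 mm wide; open, the fingers measure 114 mm over their backs; the gripper's body (76 mm by 85 mm) begins 54 mm behind the grasp point. The pads swing forward as they close: fully open they stand 13 mm farther back than shut.
Start: joints at [1.24, 0.308, 1.634, -0, 1.2, -0.07], TCP at [0.161, 0.604, 0.231] pointing down, gripper open.
Joint ranges: [-3.06, 3.06], [-0.79, 1.96], [0.05, 2.63], [-1.19, 4.34], [0.05, 2.64], [-2.94, 2.94]. Speed limits (rad/s): [2.79, 2.79, 3.14, 3.14, 3.14, 3.14].

INTERFACE

Orientations are given as a rotation vector (axis times angle).
In Python, from station import * gives the robot as it stands. The module is installed in compiled form; this text tells all that it offers.
- The arm moves only by the shell command python3 -m jog 'ROWS'. ROWS is a JSON object whose one key "motion" holds a list of rows, each a list of 3 entries, a list of its own where there are three numbers: the shift along the tool's x, y, z in m, then the turn, a rotation vector about the tool's x, y, z in degrees, then the finger opening in m, from 0 to 0.0854. A call has exactly 5 rows; each row is the pose to reach, as a shift and turn from the pose commanded when the call began, along the tool's axes at that moment; what a row does not reach only later rows make up. A row lasts 1/10 s, in which the tool goes at most 50 mm and 8.59 degrees, less where a joint would pass 70% of its speed; a pose out of reach is approached as far as the arm can. A call with a gripper value outside its range is refused whole. The fingers move at their own pace and stop on an object; the grip force is fixed at half the most. Time passes only in rows, so rows that repeat a pose let the fingers close, or fill a call up. It gives the time, the measured TCP pose, the force, the opening and the grip force at its end, in the units of the state.
- get_state(): the state, without advancing time (a new reading comes with each control period).
- camera(name): name is "scene" or "top" or "wrist"; returns a dict with "color" (420x560x3 uint8, red, green, blue), "range_z" (420x560 float32, m along the optical axis (not along the pixel's ray), 0 where there is no reading), "fx", "fy", "cx", "cy" (pixels), "R" (3x3) and "t" (3): a world point X has camera coordinates R X + t. Camera axes: x right, y down, z forward; pixel columns grow to the right and rows downward; lengths in m; the calibration is good to about 2 mm. A picture is of the moment at which its call begins.
- close_job(): hands the job in; it is judged then, once.
Trained networks look in a picture, given as the dict that the camera call returned (one of the last four; its "shot" number tells which), for a name from the list of things; names that differ only in an ending like _2 or _b are one class to them, and where a whole thing is asked for, a point or a joint stands for the part that bears it (a point fixed in the world has none). Each returns a list of dicts, best first, with "confidence" (0 to 1); they miss things now and then, are a little off and sometimes report something else, mostly with a low value. They report only what shows in the picture. A call takes as long as a camera call.
- find_in(picture, query): "rect" ([left, top, right, bottom] in pixels, round what is visible of it).
- outline_of(picture, query): "pixels" (420x560 bool, what is visible of it) and "rect" ([left, top, right, bottom] in pixels, round what is visible of it).
The state is a dict: "time": time; "qpos": joint angles; "dq": joint speeds; "effort": joint torques, N m; "tool_pos": TCP position; "tool_rot": TCP orientation; "wrist_force": force on the tool from outside, world axes, zero at the start; "wrist_torque": the same for the moment, N m; "width": finger opening in m; "finger_force": force on a finger pad.
Only numpy, scipy, OpenCV 4.12 (cv2) and the standard library are available. Lean on these libraries where they do the work, as an engineer would, in place of code of your own. Each camera call takes 0.05 s, during which the arm holds its last target. There are 200 camera calls.

TASK

Get the gold watch ready for its pressure test: lay it gently, dial up, in the chamber of the tester, then put the lid on with its three pins down through the gaps of the collar and turn it clockwise (seen from above) until the ramps draw it firmly hand-tight onto the seal. Stop when it is tight - do not force it - then let go, and leave the other watch and the eye loupe where they are.

Things in the scene. Friction and masses are not known exactly. Their poses are not given: they have to be found in the camera images.
- gold_watch: gold-coloured watch head without strap, 40 (x) x 33 (y) x 11 mm, 35 g, lying dial up; origin at the centre of its underside, z up through the dial. Grip it across its 33 mm (along its y).
- tester: round pressure chamber, fixed, standing like all the task's things on a board with a green mat 32 mm above the bench, aluminium and steel, 129 mm across and 54 mm high on a dark foot 156 mm across; a gauge up to 80 mm high stands on its +x side, 66 to 115 mm from the axis. Origin: on the chamber's axis at the mat's top (world z = 32 mm), z up.
- chamber_floor (a point): centre of the soft blue floor of the open cavity, on the axis, 14 mm above the mat; the cavity is 82 mm across
- seal_top (a point): point on the axis 30 mm above the mat, fixed: nominal height of the top of the black rubber seal ring, 83 to 93 mm across, on which the lid's underside rests. The real seal stands up to 2 mm higher or lower from one time to the next. It is stiff: 25 N per mm.
- collar: steel bayonet ring on top of the chamber, fixed, same origin and axes as the tester. Mouth 99 mm across, rim at z = 54 mm, with three inward tabs, edges chamfered 3 mm. The 50 degree gaps between them are centred at 0, 120 and 240 degrees from its x axis (red dots on the rim). Bore beneath the tabs 118 mm.
- ramp_mouth (a point): on the axis, at the height of the ramps' mouths, 45 mm above the mat. Clockwise of each gap (seen from above) the tab's greased underside starts here and falls 7 mm over 58 degrees, to a stop. Pins begin to bite 28 to 66 degrees clockwise from the gap centres, as the seal stands; from there the lid sinks 0.12 mm (3 N) per degree.
- lid: aluminium disc 94 mm across, 14 mm thick, lower edge chamfered, about 300 g, with three round steel pins 8 mm thick that reach 56.5 mm from the axis at 0, 120 and 240 degrees from its x axis (red dots), pin axes 8 mm above the underside, and a black bar handle. Origin: centre of its underside, z up. It stays turned where it is left.
- lid_handle (a point): middle of the lid's bar handle, on the axis, 34 mm above the underside. The bar runs 118 mm along the lid's x axis, 14 mm wide, from 26 to 42 mm above the underside; a 56 mm block as wide fills the space under its middle.
- lid_pins (a point): on the lid's axis at the height of the pins, 8 mm above its underside. Tight needs over 12 N between pins and ramps (about 0.35 N m of twist); 20 to 25 N (0.6 to 0.7 N m) is right; over 40 N (about 1.1 N m) is forced. Turn by 1 degree at a time once it bites: after bigger jerks friction hides the torque. Held up while the ramps draw it down, the lid loads the pins more.
- steel_watch: the other watch head, steel with a grey dial, 43 x 36 x 11 mm, stays where it is; origin at the centre of its underside. (Round the work: 30 mm thick uprights, 0.8 m high, stand at the bench's front corners, at x 0.39 and y 0.55 and -0.29 m; glass runs back from the left one. Keep the arm clear of them.)
- eye_loupe: black eye loupe standing on the mat, 33 mm across, 28 mm high, stays where it is; origin at the centre of its underside

How it is judged:
By the outcome, as a careful person would: the job done as asked, in the order asked, and still so for the second after the job is handed in, with the robot touching nothing.
It also fails if it takes over 72 s, if anything falls off the work surface, if the arm or the gripper's body presses on something with over 40 N, if the wrist force passes 120 N, or if a joint passes its speed limit or range.

## Working session

There is one attempt and no reset: what is moved stays moved. The work goes in short steps, Python scripts to look and compute and a shell command to move; the robot and the scene stay as the last step left them, time stands still between calls to the robot, and variables do not carry over. Pictures are saved under pics/ and viewed, at most 10 in all, crops included, and the job is handed in when it is done.

```bash
mkdir -p pics
cat > h.py <<'E'
from station import *
import numpy as np, cv2
from scipy.spatial.transform import Rotation as Ro
def pts(p,mask):
    v,u=np.nonzero(mask&(p["range_z"]>0)); z=p["range_z"][v,u]
    c=np.stack([(u-p["cx"])/p["fx"]*z,(v-p["cy"])/p["fy"]*z,z],1)
    return (c-p["t"])@p["R"]
E
python3 - <<'E'
from h import *
s=get_state(); print({k:np.round(v,3) for k,v in s.items()})
ims=[]
for n in("top","scene"):
    p=camera(n); cv2.imwrite(f"pics/{n}0.png",p["color"][:,:,::-1])
    print(n,p["fx"],p["t"].round(3) if hasattr(p["t"],"round") else p["t"])
    for q in("gold_watch","steel_watch","lid","tester","collar","eye_loupe","lid_handle"):
        o=outline_of(p,q)
        for d in o[:2]:
            P=pts(p,d["pixels"]); 
            if len(P): print(q,round(d["confidence"],2),d["rect"],np.median(P,0).round(3),P.min(0).round(3),P.max(0).round(3))
E
```

```text
{'time': np.float64(0.0), 'qpos': array([ 1.24 ,  0.309,  1.635, -0.   ,  1.2  , -0.07 ]), 'dq': array([ 0.001, -0.   ,  0.   , -0.001,  0.001, -0.001]), 'effort': array([ 0.0000e+00, -4.1526e+01, -2.7666e+01, -0.0000e+00,  1.0000e-02,
       -0.0000e+00]), 'tool_pos': array([0.161, 0.603, 0.23 ]), 'tool_rot': array([-0.408, -3.114,  0.004]), 'wrist_force': array([0.323, 0.041, 0.105]), 'wrist_torque': array([ 0.012, -0.012,  0.026]), 'finger_force': np.float64(0.0), 'width': np.float64(0.085)}
top 530.5192327638556 [-0.096  0.521  0.94 ]
gold_watch 0.44 [205.3, 143.2, 224.2, 162.1] [0.564 0.304 0.041] [0.548 0.288 0.027] [0.58  0.321 0.046]
steel_watch 0.72 [174.8, 205.3, 195.0, 220.6] [0.439 0.3   0.041] [0.421 0.28  0.025] [0.458 0.322 0.047]
steel_watch 0.6 [253.0, 174.3, 308.7, 229.0] [0.528 0.14  0.046] [0.483 0.09  0.026] [0.581 0.198 0.078]
lid 0.64 [255.2, 172.7, 302.0, 229.5] [0.528 0.14  0.046] [0.483 0.091 0.036] [0.577 0.19  0.078]
tester 0.71 [322.4, 206.7, 412.1, 288.4] [ 0.512 -0.036  0.048] [ 0.382 -0.116  0.026] [0.58  0.042 0.831]
collar 0.84 [334.4, 212.7, 403.9, 
[... 151 characters left out ...]
.027] [0.451 0.081 0.064]
lid_handle 0.9 [251.9, 171.8, 305.2, 230.4] [0.528 0.141 0.046] [0.483 0.091 0.026] [0.582 0.19  0.078]
scene 481.29310275216716 [-0.222  0.405  0.69 ]
steel_watch 0.18 [259.2, 203.4, 305.9, 249.2] [0.518 0.134 0.047] [0.48  0.088 0.031] [0.589 0.189 0.078]
lid 0.98 [259.5, 201.3, 303.8, 246.0] [0.519 0.134 0.047] [0.481 0.088 0.032] [0.589 0.188 0.078]
collar 0.61 [315.1, 229.8, 383.8, 284.3] [ 0.523 -0.041  0.084] [ 0.452 -0.101  0.031] [0.635 0.061 0.091]
collar 0.32 [309.7, 214.9, 390.7, 305.8] [ 0.517 -0.038  0.061] [ 0.44  -0.115  0.03 ] [0.656 0.04  0.105]
lid_handle 0.95 [257.2, 201.4, 302.6, 247.5] [0.519 0.135 0.047] [0.48  0.088 0.03 ] [0.589 0.191 0.078]
```

View pics/top0.png

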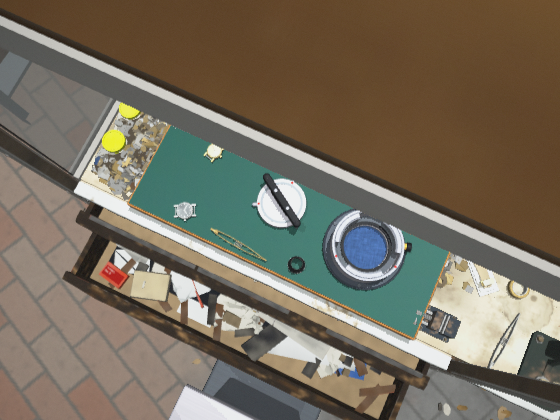

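View pics/scene0.png

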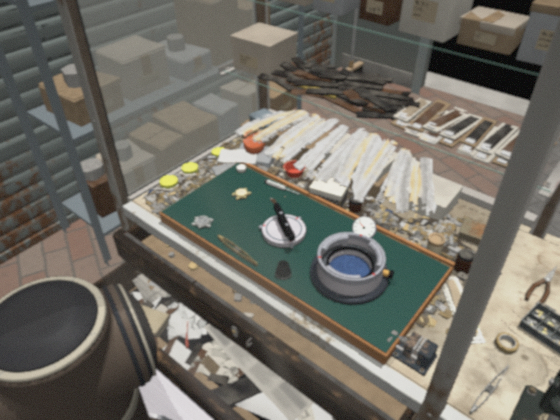

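Run:
```python
from h import *
p=camera("top")
z=p["range_z"]
m=np.zeros(z.shape,bool)
for (u,v) in [(60,40),(200,60),(300,100),(400,100),(500,200),(100,60),(215,112),(215,125),(300,165),(440,215),(440,200),(440,230)]:
    m[:]=0;m[v,u]=1;print(u,v,pts(p,m).round(3), p["color"][v,u])
print((-p["R"].T@p["t"]).round(3))
def crop(p,c,f,n):
    a,b,cc,d=c; cv2.imwrite(n,cv2.resize(p["color"][b:d,a:cc,::-1],None,fx=f,fy=f,interpolation=cv2.INTER_CUBIC))
crop(p,(165,125,425,305),3,"pics/c1.png")
w=camera("wrist"); print("wristcam",(-w["R"].T@w["t"]).round(3),w["fx"],w["R"].round(2).tolist())
```

```text
60 40 [[0.385 0.154 0.862]] [45 35 23]
200 60 [[0.396 0.106 0.869]] [98 70 44]
300 100 [[0.397 0.071 0.869]] [101  73  44]
400 100 [[0.41  0.042 0.869]] [101  73  43]
500 200 [[0.394 0.002 0.867]] [99 71 43]
100 60 [[0.385 0.139 0.861]] [112 110 105]
215 112 [[0.385 0.096 0.859]] [130 126 119]
215 125 [[0.382 0.095 0.856]] [94 96 91]
300 165 [[0.382 0.064 0.852]] [92 93 90]
440 215 [[0.385 0.015 0.859]] [210 208 202]
440 200 [[0.386 0.019 0.869]] [102  74  47]
440 230 [[0.382 0.012 0.852]] [93 94 91]
[0.333 0.047 1.025]
wristcam [0.089 0.623 0.373] 373.2343148367868 [[0.26, 0.97, 0.0], [0.92, -0.25, 0.29], [0.28, -0.07, -0.96]]
```

View pics/c1.png

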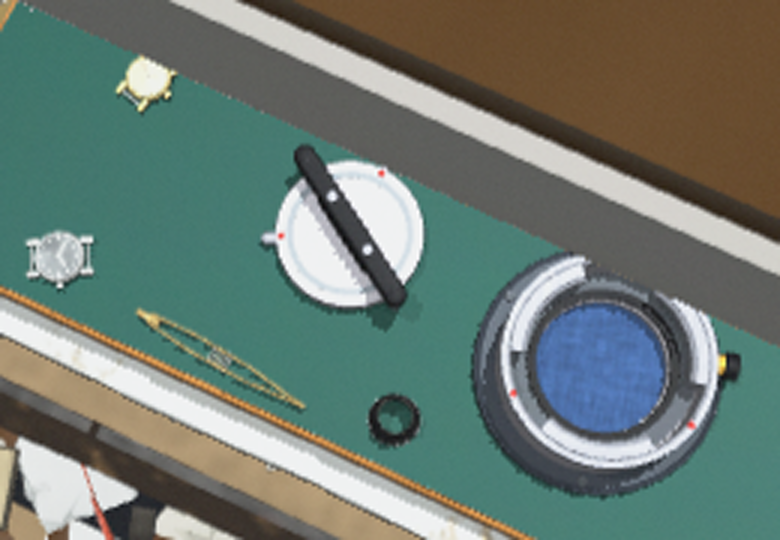

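```bash
R='{"motion":[[[-0.035,-0.032,-0.012],[0,0,0],0.085],[[-0.07,-0.064,-0.024],[0,0,0],0.085],[[-0.105,-0.096,-0.036],[0,0,0],0.085],[[-0.14,-0.128,-0.048],[0,0,0],0.085],[[-0.175,-0.16,-0.06],[0,0,0],0.085]]}'; true
python3 -m jog '{"motion":[[[-0.035,-0.032,-0.012],[0,0,0],0.085],[[-0.07,-0.064,-0.024],[0,0,0],0.085],[[-0.105,-0.096,-0.036],[0,0,0],0.085],[[-0.14,-0.128,-0.048],[0,0,0],0.085],[[-0.175,-0.16,-0.06],[0,0,0],0.085]]}'
python3 -m jog '{"motion":[[[-0.035,-0.032,-0.012],[0,0,0],0.085],[[-0.07,-0.064,-0.024],[0,0,0],0.085],[[-0.105,-0.096,-0.036],[0,0,0],0.085],[[-0.14,-0.128,-0.048],[0,0,0],0.085],[[-0.16,-0.15,-0.06],[0,0,0],0.085]]}'
python3 -m jog '{"motion":[[[0,0,0],[0,0,0],0.085],[[0,0,0],[0,0,0],0.085],[[0,0,0],[0,0,0],0.085],[[0,0,0],[0,0,0],0.085],[[0,0,0],[0,0,0],0.085]]}'
python3 - <<'E'
from h import *
p=camera("wrist"); cv2.imwrite("pics/w1.png",p["color"][:,:,::-1]); np.savez("w1.npz",**{k:np.array(v) for k,v in p.items()})
print(get_state()["tool_rot"])
for q in("gold_watch","steel_watch","lid","tester","collar","eye_loupe","lid_handle"):
        o=outline_of(p,q)
        for d in o[:2]:
            P=pts(p,d["pixels"]); 
            if len(P): print(q,round(d["confidence"],2),d["rect"],np.median(P,0).round(3),P.min(0).round(3),P.max(0).round(3))
E
```

```text
time: 1.4
tool_pos: [0.2897, 0.4026, 0.2919]
tool_rot: [0.407, 3.115, 0.001]
wrist_force: [2.0, -0.1, 1.9]
width: 0.085
finger_force: 0.0
time: 1.9
tool_pos: [0.4063, 0.2154, 0.3521]
tool_rot: [0.412, 3.113, -0.0]
wrist_force: [-0.3, 0.0, 0.1]
width: 0.0852
finger_force: 0.0
time: 2.4
tool_pos: [0.4041, 0.2188, 0.3507]
tool_rot: [-0.405, -3.114, 0.001]
wrist_force: [0.7, -0.4, -0.3]
width: 0.0852
finger_force: 0.0
[-4.05568257e-01 -3.11446247e+00  5.77718566e-04]
gold_watch 0.7 [359.4, 252.9, 386.6, 284.2] [0.565 0.303 0.041] [0.547 0.286 0.029] [0.591 0.32  0.044]
steel_watch 0.7 [336.4, 159.3, 375.5, 193.5] [0.438 0.302 0.041] [0.419 0.278 0.03 ] [0.458 0.325 0.045]
lid 0.85 [200.6, 234.3, 291.5, 308.7] [0.522 0.144 0.046] [0.483 0.081 0.029] [0.586 0.192 0.075]
tester 0.71 [58.7, 240.2, 181.6, 383.2] [ 0.494 -0.038  0.054] [ 0.378 -0.143  0.029] [0.67  0.196 0.426]
collar 0.7 [54.0, 259.9, 149.0, 341.3] [ 0.48  -0.063  0.084] [ 0.378 -0.143  0.03 ] [0.556 0.174 0.406]
eye_loupe 0.8 [158.1, 208.1, 185.7, 231.6] [0.434 0.071 0.044] [0.42  0.052 0.031] [0.454 0.083 0.061]
lid_handle 0.91 [200.7, 237.6, 294.3, 308.3] [0.522 0.144 0.046] [0.483 0.077 0.03 ] [0.59  0.192 0.075]
```

View pics/w1.png

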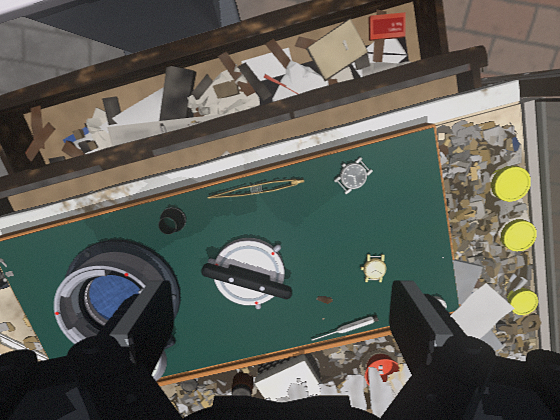

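```bash
cat >> h.py <<'E'
def ortho(p,c,half,z,px=0.0005):
    n=int(2*half/px); i=np.arange(n)
    X=c[0]+half-i*px; Y=c[1]+half-i*px   # up=+x, left=+y
    gx,gy=np.meshgrid(X,Y,indexing="ij")
    W=np.stack([gx,gy,np.full_like(gx,z)],-1)@np.array(p["R"]).T+p["t"]
    u=W[...,0]/W[...,2]*p["fx"]+p["cx"]; v=W[...,1]/W[...,2]*p["fy"]+p["cy"]
    return cv2.remap(p["color"],u.astype(np.float32),v.astype(np.float32),cv2.INTER_CUBIC)
def circ(P):
    A=np.c_[2*P[:,:2],np.ones(len(P))]; s=np.linalg.lstsq(A,(P[:,:2]**2).sum(1),rcond=None)[0]
    return s[:2],np.sqrt(s[2]+s[0]**2+s[1]**2)
E
python3 - <<'E'
from h import *
w=dict(np.load("w1.npz")); t=camera("top")
o=[cv2.resize(ortho(p,c,.03,.041,.0003)[:,:,::-1],(300,300)) for p,c in((w,(.565,.303)),(t,(.565,.303)))]
o2=[cv2.resize(ortho(p,(.52,-.038),.085,.086)[:,:,::-1],(300,300)) for p in(w,t)]
cv2.imwrite("pics/o1.png",np.vstack([np.hstack(o),np.hstack(o2)]))
full=lambda p:np.ones(p["range_z"].shape,bool)
for n,p in(("w",w),("t",t)):
    P=pts(p,full(p)); C=p["color"][p["range_z"]>0].astype(int)
    r=lambda c,d:np.hypot(P[:,0]-c[0],P[:,1]-c[1])<d
    a=r((.53,.14),.075)
    h=P[a&(P[:,2]>.068)&(P[:,2]<.085)]; m=h[:,:2].mean(0); ev=np.linalg.svd(h[:,:2]-m)[2][0]
    s=(h[:,:2]-m)@ev; print(n,"handle",m.round(4),np.degrees(np.arctan2(ev[1],ev[0])).round(1),"mid",(m+ev*(s.max()+s.min())/2).round(4),np.ptp(s),np.median(h[:,2]))
    print(" disc z",np.median(P[a&(P[:,2]>.04)&(P[:,2]<.05)][:,2]))
    red=(C[:,0]>150)&(C[:,1]<110)&(C[:,2]<110)
    q=P[red&(P[:,0]>.4)&(P[:,1]>-.13)&(P[:,1]<.22)&(P[:,0]<.62)]; print(" red",q.round(4).tolist())
    print(" mat z",np.median(P[(C[:,1]>C[:,0]+30)][:,2]))
    b=r((.52,-.038),.09)&(P[:,2]>.083)&(P[:,2]<.0885)
    print(" rim n",b.sum(),np.median(P[b][:,2])); Q=P[b]
    c=np.array((.52,-.038))
    # outer edge by angle bins
    for k in range(4):
        an=np.degrees(np.arctan2(*(Q[:,:2]-c).T[::-1])); rr=np.hypot(*(Q[:,:2]-c).T)
        E=[];
        for x in range(-180,180,6):
            mm=(an>=x)&(an<x+6)
            if mm.sum()>3: E.append(Q[mm][rr[mm].argmax()])
        c,R=circ(np.array(E))
    print(" rim fit",c.round(4),R.round(4),len(E))
    # blue floor
    bl=r((.52,-.038),.06)&(C[:,2]>C[:,0]+50)&(C[:,2]>C[:,1]+20); print(" blue",P[bl].mean(0).round(4),bl.sum())
    g=r((.565,.303),.035)&(P[:,2]>.0375); hull=P[g][:,:2]; print(" watch",cv2.minAreaRect((hull*1000).astype(np.float32)))
E
```

```text
w handle [0.5285 0.1412] 57.8 mid [0.5287 0.1416] 0.11619730244320976 0.07318989751141614
 disc z 0.04561228652036099
 red [[0.405, 0.2169, 0.0286], [0.4047, 0.2106, 0.0283], [0.4049, 0.2118, 0.029], [0.4044, 0.2055, 0.0296], [0.4047, 0.2067, 0.0296], [0.4048, 0.2014, 0.0283], [0.4047, 0.1963, 0.0286], [0.405, 0.1975, 0.0288], [0.407, 0.2009, 0.03], [0.4045, 0.1859, 0.0291], [0.4049, 0.1818, 0.0281], [0.4046, 0.1662, 0.0286], [0.4072, 0.176, 0.0289], [0.4071, 0.1708, 0.0289], [0.4041, 0.1546, 0.0289], [0.4064, 0.1631, 0.0286], [0.4068, 0.1658, 0.0305], [0.4067, 0.159, 0.0285], [0.4047, 0.1374, 0.0296], [0.4047, 0.132, 0.0293], [0.4048, 0.1264, 0.0281], [0.4046, 0.1214, 0.0293], [0.4055, 0.1089, 0.0281], [0.4068, 0.1156, 0.0304], [0.4054, 0.1035, 0.0281], [0.4069, 0.1099, 0.0291], [0.4052, 0.0985, 0.0292], [0.4056, 0.0995, 0.0285], [0.4056, 0.0942, 0.0286], [0.4054, 0.089, 0.0291], [0.4067, 0.0958, 0.031], [0.4051, 0.084, 0.0303], [0.4069, 0.0899, 0.0294], [0.4052, 0.0784, 0.0295], [0.4052, 0.0728, 0.0288], [0.4056, 0.0739, 0.0284], [0.4055, 0.0632, 0.0286], [0.407, 0.0695, 0.029], [0
[... 2204 characters left out ...]
06, 0.1797, 0.0454], [0.4042, 0.1965, 0.0273], [0.4776, 0.0076, 0.0831], [0.4756, 0.007, 0.0858], [0.5033, -0.0931, 0.0853], [0.5043, -0.095, 0.0836], [0.4047, 0.0982, 0.0281], [0.4048, 0.0941, 0.0261], [0.4049, 0.0547, 0.0251], [0.4043, 0.0505, 0.0312], [0.4049, 0.0364, 0.0304], [0.4049, 0.024, 0.0273], [0.4047, 0.0199, 0.0285], [0.4046, -0.0354, 0.0266], [0.4046, -0.0396, 0.0256], [0.404, -0.0556, 0.0293], [0.404, -0.0937, 0.0295], [0.404, -0.1273, 0.0314]]
 mat z 0.031164793810484176
 rim n 874 0.08499227075024848
 rim fit [ 0.5183 -0.0356] 0.0638 50
 blue [ 0.5196 -0.0362  0.0448] 1428
 watch ((564.1730346679688, 301.0966796875), (31.556474685668945, 30.6737117767334), 89.30016326904297)
```

View pics/o1.png

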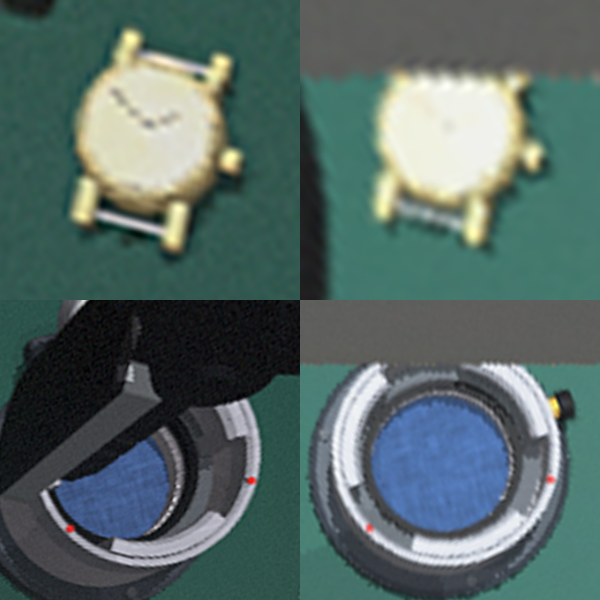

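```bash
python3 -m jog '{"motion":[[[-0.025,0.022,0.03],[0,0,0],0.085],[[-0.05,0.044,0.06],[0,0,0],0.05],[[-0.075,0.066,0.09],[0,0,0],0.05],[[-0.1,0.09,0.12],[0,0,0],0.05],[[-0.125,0.11,0.145],[0,0,0],0.05]]}'
python3 -m jog '{"motion":[[[-0.005,0.006,0.03],[0,0,0],0.05],[[-0.013,0.0135,0.06],[0,0,0],0.05],[[-0.013,0.0135,0.09],[0,0,0],0.05],[[-0.013,0.0135,0.1],[0,0,0],0.05],[[-0.013,0.0135,0.1],[0,0,0],0.05]]}'
python3 -m jog '{"motion":[[[0,0,0],[0,0,0],0.05],[[0,0,0],[0,0,0],0.05],[[0,0,0],[0,0,0],0.05],[[0,0,0],[0,0,0],0.05],[[0,0,0],[0,0,0],0.05]]}'
python3 - <<'E'
from h import *
p=camera("wrist"); s=get_state(); print(s["tool_pos"].round(4),s["tool_rot"].round(3),s["qpos"].round(3),s["width"])
a=cv2.resize(ortho(p,(.569,.303),.03,.041,.0003)[:,:,::-1],(400,400)); cv2.imwrite("pics/o2.png",np.hstack([a,cv2.resize(p["color"][:,:,::-1],(380,400))]))
R=Ro.from_rotvec(s["tool_rot"]).as_matrix(); print(R.round(3).tolist())
E
```

```text
time: 3.35
tool_pos: [0.5548, 0.2925, 0.2041]
tool_rot: [-0.408, -3.114, 0.001]
wrist_force: [0.6, 0.5, 0.5]
width: 0.0496
finger_force: 0.0
time: 3.85
tool_pos: [0.5684, 0.3009, 0.1039]
tool_rot: [-0.408, -3.111, 0.004]
wrist_force: [0.1, -0.2, -0.5]
width: 0.0501
finger_force: 0.0
time: 4.35
tool_pos: [0.5705, 0.3019, 0.1072]
tool_rot: [0.408, 3.114, 0.001]
wrist_force: [-0.5, 0.2, -0.7]
width: 0.0498
finger_force: 0.0
[0.5703 0.3018 0.1069] [4.080e-01 3.114e+00 1.000e-03] [ 0.419  0.479  1.668 -0.     0.993 -0.891] 0.050143997120360384
[[-0.966, 0.258, 0.001], [0.258, 0.966, 0.0], [-0.001, 0.001, -1.0]]
```

View pics/o2.png

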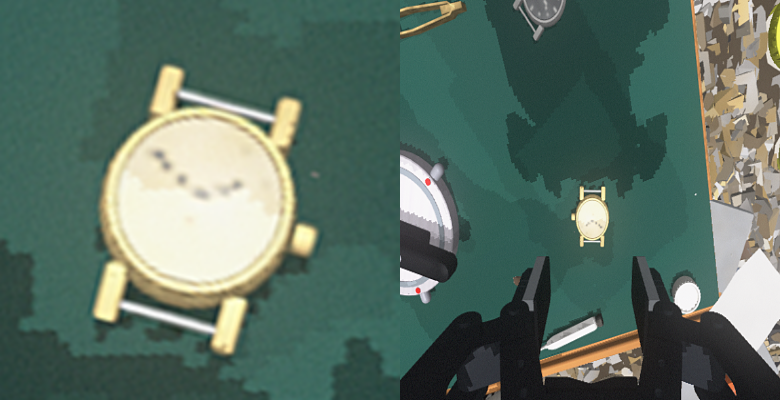

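```bash
python3 -m jog '{"motion":[[[0.002,0,0.02],[0,0,0],0.05],[[0.002,0,0.04],[0,0,0],0.05],[[0.002,0,0.055],[0,0,0],0.05],[[0.002,0,0.067],[0,0,0],0.05],[[0.002,0,0.071],[0,0,0],0.05]]}'
python3 -m jog '{"motion":[[[0,0,0.001],[0,0,0],0.05],[[0,0,0.002],[0,0,0],0.05],[[0,0,0.002],[0,0,0],0.045],[[0,0,0.002],[0,0,0],0.04],[[0,0,0.002],[0,0,0],0.037]]}'
python3 -m jog '{"motion":[[[0,0,0],[0,0,0],0.034],[[0,0,0],[0,0,0],0.03],[[0,0,0],[0,0,0],0.025],[[0,0,0],[0,0,0],0.025],[[0,0,0],[0,0,0],0.025]]}'
```

```text
time: 4.9
tool_pos: [0.5671, 0.3017, 0.0335]
tool_rot: [-0.408, -3.113, 0.002]
wrist_force: [-0.6, -0.1, -0.7]
width: 0.0499
finger_force: 0.0
time: 5.4
tool_pos: [0.5686, 0.3024, 0.0339]
tool_rot: [0.408, 3.114, 0.001]
wrist_force: [0.0, -0.1, 0.1]
width: 0.0371
finger_force: 0.0
time: 5.9
tool_pos: [0.5685, 0.3025, 0.0341]
tool_rot: [0.408, 3.114, 0.001]
wrist_force: [-1.0, 0.5, 5.8]
width: 0.0288
finger_force: 58.9
```

```bash
python3 -m jog '{"motion":[[[0,0,-0.015],[0,0,0],0.025],[[0,0,-0.05],[0,0,0],0.025],[[0,0,-0.09],[0,0,0],0.025],[[0,-0.02,-0.13],[0,0,0],0.025],[[-0.005,-0.055,-0.156],[0,0,0],0.025]]}'
python3 -m jog '{"motion":[[[-0.006,-0.045,0],[0,0,0],0.025],[[-0.012,-0.09,0],[0,0,0],0.025],[[-0.018,-0.135,0],[0,0,0],0.025],[[-0.024,-0.18,0],[0,0,0],0.025],[[-0.028,-0.22,0],[0,0,0],0.025]]}'
python3 -m jog '{"motion":[[[-0.003,-0.03,0],[0,0,0],0.025],[[-0.006,-0.055,0],[0,0,0],0.025],[[-0.006,-0.0655,0],[0,0,0],0.025],[[-0.006,-0.0655,0],[0,0,0],0.025],[[-0.006,-0.0655,0],[0,0,0],0.025]]}'
python3 -m jog '{"motion":[[[0,0,0],[0,0,0],0.025],[[0,0,0],[0,0,0],0.025],[[0,0,0],[0,0,0],0.025],[[0,0,0],[0,0,0],0.025],[[0,0,0],[0,0,0],0.025]]}'
python3 - <<'E'
from h import *
p=camera("wrist"); np.savez("w2.npz",**{k:np.array(v) for k,v in p.items()})
s=get_state(); print(s["tool_pos"].round(4),s["tool_rot"].round(3),s["qpos"].round(3),s["width"])
cv2.imwrite("pics/o3.png",np.hstack([cv2.resize(ortho(p,(.5185,-.036),.08,.086)[:,:,::-1],(400,400)),cv2.resize(p["color"][:,:,::-1],(400,400))]))
E
```

```text
time: 6.4
tool_pos: [0.5603, 0.2495, 0.1934]
tool_rot: [0.403, 3.11, 0.005]
wrist_force: [1.3, -0.5, -0.2]
width: 0.0286
finger_force: 59.4
time: 6.9
tool_pos: [0.5286, 0.0259, 0.1898]
tool_rot: [0.409, 3.114, -0.001]
wrist_force: [-0.0, -0.3, -0.1]
width: 0.0285
finger_force: 59.4
time: 7.4
tool_pos: [0.5181, -0.0361, 0.1894]
tool_rot: [0.409, 3.115, 0.001]
wrist_force: [0.6, -0.8, -0.7]
width: 0.0285
finger_force: 59.5
time: 7.9
tool_pos: [0.5181, -0.0365, 0.1892]
tool_rot: [-0.408, -3.115, -0.0]
wrist_force: [-0.6, 0.6, -0.8]
width: 0.0284
finger_force: 59.5
[ 0.5181 -0.0366  0.1892] [-0.408 -3.115 -0.   ] [-0.154  0.152  1.918  0.     1.072 -1.465] 0.028441740654874835
```

View pics/o3.png

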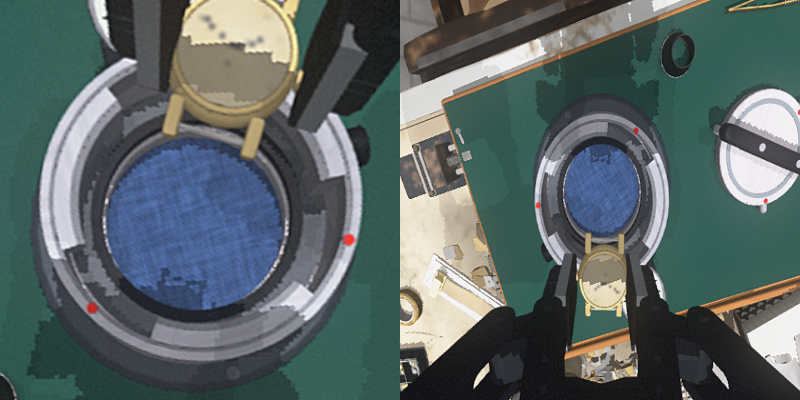

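```bash
python3 -m jog '{"motion":[[[-0.001,0,0.03],[0,0,0],0.025],[[-0.001,0,0.06],[0,0,0],0.025],[[-0.001,0,0.09],[0,0,0],0.025],[[-0.001,0,0.115],[0,0,0],0.025],[[-0.001,0,0.13],[0,0,0],0.025]]}'
python3 -m jog '{"motion":[[[0,0,0.003],[0,0,0],0.025],[[0,0,0.005],[0,0,0],0.025],[[0,0,0.007],[0,0,0],0.025],[[0,0,0.008],[0,0,0],0.025],[[0,0,0.009],[0,0,0],0.025]]}'
python3 -m jog '{"motion":[[[0,0,0.0003],[0,0,0],0.025],[[0,0,0.0006],[0,0,0],0.025],[[0,0,0.001],[0,0,0],0.025],[[0,0,0.001],[0,0,0],0.025],[[0,0,0.001],[0,0,0],0.025]]}'
```

```text
time: 8.45
tool_pos: [0.5174, -0.0369, 0.057]
tool_rot: [-0.408, -3.111, -0.0]
wrist_force: [-0.1, -0.2, -0.2]
width: 0.0286
finger_force: 59.4
time: 8.95
tool_pos: [0.5199, -0.0372, 0.0512]
tool_rot: [0.408, 3.113, -0.0]
wrist_force: [-0.0, -0.4, 0.4]
width: 0.0285
finger_force: 59.5
time: 9.45
tool_pos: [0.519, -0.0371, 0.0493]
tool_rot: [-0.408, -3.115, 0.0]
wrist_force: [-0.5, 1.5, -0.8]
width: 0.0286
finger_force: 59.5
```

```bash
python3 -m jog '{"motion":[[[0,0,0.0003],[0,0,0],0.025],[[0,0,0.0006],[0,0,0],0.025],[[0,0,0.001],[0,0,0],0.025],[[0,0,0.001],[0,0,0],0.025],[[0,0,0.001],[0,0,0],0.025]]}'
python3 -c "
from station import *
print([get_state()[k].round(4) for k in ('tool_pos','wrist_force')])"
```

```text
time: 9.95
tool_pos: [0.519, -0.0371, 0.0482]
tool_rot: [-0.409, -3.115, -0.0]
wrist_force: [0.3, -0.3, -0.3]
width: 0.0288
finger_force: 59.5
[array([ 0.519 , -0.0371,  0.0482]), array([ 0.3213, -0.3464, -0.2982])]
```

```bash
python3 -m jog '{"motion":[[[0,0,0.0003],[0,0,0],0.025],[[0,0,0.0006],[0,0,0],0.025],[[0,0,0.0008],[0,0,0],0.025],[[0,0,0.0008],[0,0,0],0.025],[[0,0,0.0008],[0,0,0],0.025]]}'
```

```text
time: 10.45
tool_pos: [0.5191, -0.0371, 0.0481]
tool_rot: [-0.408, -3.115, 0.0]
wrist_force: [-1.6, 0.7, 5.0]
width: 0.0282
finger_force: 59.9
```

```bash
python3 -m jog '{"motion":[[[0,0,0],[0,0,0],0.03],[[0,0,0],[0,0,0],0.033],[[0,0,0],[0,0,0],0.037],[[0,0,0],[0,0,0],0.041],[[0,0,0],[0,0,0],0.043]]}'
python3 -m jog '{"motion":[[[0,0,-0.004],[0,0,0],0.043],[[0,0,-0.02],[0,0,0],0.043],[[0,0,-0.06],[0,0,0],0.043],[[0,0,-0.1],[0,0,0],0.043],[[0,0,-0.14],[0,0,0],0.043]]}'
python3 -m jog '{"motion":[[[0.012,0.03,0],[0,0,8],0.043],[[0.024,0.06,0],[0,0,16],0.043],[[0.036,0.09,0],[0,0,24],0.043],[[0.036,0.12,0],[0,0,32],0.043],[[0.036,0.16,0],[0,0,40],0.043]]}'
python3 -m jog '{"motion":[[[0,0,0],[0,0,8],0.05],[[0,0,0],[0,0,16],0.05],[[0,0,0],[0,0,24],0.05],[[0,0,0],[0,0,32],0.05],[[0,0,0],[0,0,40],0.05]]}'
python3 -m jog '{"motion":[[[0,0,0],[0,0,8],0.05],[[0,0,0],[0,0,16],0.05],[[0,0,0],[0,0,24],0.05],[[0,0,0],[0,0,27],0.05],[[0,0,0],[0,0,27],0.05]]}'
python3 - <<'E'
from h import *
p=camera("wrist"); t=camera("top")
s=get_state(); print(s["tool_pos"].round(4),s["qpos"].round(3)); R=Ro.from_rotvec(s["tool_rot"]).as_matrix(); print(R.round(3).tolist())
for n,p in(("w",p),("t",t)):
    P=pts(p,np.ones(p["range_z"].shape,bool)); 
    a=np.hypot(P[:,0]-.529,P[:,1]-.141)<.068
    h=P[a&(P[:,2]>.068)&(P[:,2]<.085)]; 
    if len(h)<50: print(n,len(h)); continue
    m=h[:,:2].mean(0); ev=np.linalg.svd(h[:,:2]-m)[2][0]
    q=(h[:,:2]-m)@ev; print(n,"handle",np.degrees(np.arctan2(ev[1],ev[0])).round(1),"mid",(m+ev*(q.max()+q.min())/2).round(4),np.ptp(q))
w=ortho(t,(.519,-.037),.06,.05,.0004); x=camera("wrist")
cv2.imwrite("pics/o4.png",np.hstack([cv2.resize(w[:,:,::-1],(400,400)),cv2.resize(x["color"][:,:,::-1],(400,400))]))
E
```

```text
time: 10.95
tool_pos: [0.5189, -0.0371, 0.0473]
tool_rot: [-0.408, -3.115, 0.0]
wrist_force: [-0.1, 0.1, 0.0]
width: 0.043
finger_force: 0.0
time: 11.45
tool_pos: [0.5186, -0.037, 0.1889]
tool_rot: [-0.408, -3.114, -0.0]
wrist_force: [1.3, -0.7, -0.0]
width: 0.0429
finger_force: 0.0
time: 11.95
tool_pos: [0.5252, 0.1273, 0.1879]
tool_rot: [1.458, 2.782, -0.001]
wrist_force: [-0.2, -0.0, -0.3]
width: 0.0429
finger_force: 0.0
time: 12.45
tool_pos: [0.5254, 0.1269, 0.1877]
tool_rot: [2.321, 2.117, 0.0]
wrist_force: [0.6, 0.4, -0.1]
width: 0.0502
finger_force: 0.0
time: 12.95
tool_pos: [0.5254, 0.1268, 0.1876]
tool_rot: [2.747, 1.525, 0.0]
wrist_force: [-0.2, 0.1, 0.1]
width: 0.0496
finger_force: 0.0
[0.5255 0.1268 0.1876] [ 0.156  0.194  1.872 -0.     1.076  0.712]
[[0.528, 0.849, 0.0], [0.849, -0.528, -0.0], [0.0, 0.0, -1.0]]
w handle -122.2 mid [0.5307 0.1403] 0.11715521821581318
t 2
```

View pics/o4.png

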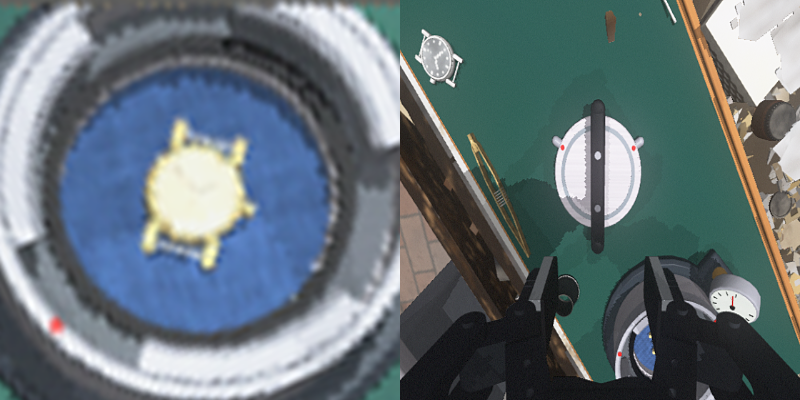

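```bash
python3 -m jog '{"motion":[[[0.007,-0.0017,0.03],[0,0,0],0.05],[[0.014,-0.0034,0.06],[0,0,0],0.05],[[0.014,-0.0034,0.09],[0,0,0],0.05],[[0.014,-0.0034,0.115],[0,0,0],0.05],[[0.014,-0.0034,0.13],[0,0,0],0.05]]}'
python3 -m jog '{"motion":[[[0,0,0.004],[0,0,0],0.05],[[0,0,0.0075],[0,0,0],0.05],[[0,0,0.0075],[0,0,0],0.04],[[0,0,0.0075],[0,0,0],0.03],[[0,0,0.0075],[0,0,0],0.024]]}'
python3 -m jog '{"motion":[[[0,0,0],[0,0,0],0.018],[[0,0,0],[0,0,0],0.01],[[0,0,0],[0,0,0],0.005],[[0,0,0],[0,0,0],0.005],[[0,0,0],[0,0,0],0.005]]}'
python3 -c "
from h import *
s=get_state();print(s['tool_pos'].round(4),s['wrist_torque'].round(3),Ro.from_rotvec(s['tool_rot']).as_matrix()[:,1].round(3))"
```

```text
time: 13.6
tool_pos: [0.5285, 0.1403, 0.0553]
tool_rot: [-2.745, -1.525, 0.005]
wrist_force: [-0.1, 0.5, -0.5]
width: 0.0501
finger_force: 0.0
time: 14.1
tool_pos: [0.531, 0.1407, 0.0512]
tool_rot: [2.746, 1.524, 0.003]
wrist_force: [-0.2, -0.1, -0.0]
width: 0.0241
finger_force: 0.0
time: 14.6
tool_pos: [0.5307, 0.1406, 0.0509]
tool_rot: [2.747, 1.524, 0.002]
wrist_force: [-1.2, -0.1, 6.1]
width: 0.0125
finger_force: 61.7
[0.5307 0.1406 0.0509] [-0.     0.181  0.025] [ 0.849 -0.529  0.001]
```

```bash
python3 -m jog '{"motion":[[[0,0,-0.01],[0,0,0],0.005],[[0,0,-0.035],[0,0,0],0.005],[[0,0,-0.07],[0,0,0],0.005],[[-0.01,0.005,-0.1],[0,0,0],0.005],[[-0.04,0.02,-0.11],[0,0,-2],0.005]]}'
python3 -m jog '{"motion":[[[-0.03,0.016,0],[0,0,-3],0.005],[[-0.06,0.032,0],[0,0,-6],0.005],[[-0.085,0.046,0],[0,0,-9],0.005],[[-0.105,0.057,0],[0,0,-12],0.005],[[-0.1164,0.0637,0],[0,0,-14.7],0.005]]}'
python3 -m jog '{"motion":[[[0,0,0],[0,0,0],0.005],[[0,0,0],[0,0,0],0.005],[[0,0,0],[0,0,0],0.005],[[0,0,0],[0,0,0],0.005],[[0,0,0],[0,0,0],0.005]]}'
python3 - <<'E'
from h import *
s=get_state(); print(s["tool_pos"].round(4),s["qpos"].round(3),s["wrist_force"].round(1),s["wrist_torque"].round(3)); R=Ro.from_rotvec(s["tool_rot"]).as_matrix(); print(R.round(3).tolist())
t=camera("top"); w=camera("wrist"); s_=camera("scene")
z=s["tool_pos"][2]
for n,p in(("t",t),("w",w),("s",s_)):
    m=p["range_z"]>0; P=pts(p,m); C=p["color"][m].astype(int)
    red=(C[:,0]>140)&(C[:,1]<100)&(C[:,2]<100)&(np.hypot(P[:,0]-.519,P[:,1]+.036)<.08); print(n,"red",P[red].round(4).tolist())
    for lo,hi in((z-.0189+.010,z-.0189+.0175),(z+.004,z+.030)):
        h=P[(np.hypot(P[:,0]-.519,P[:,1]+.036)<.075)&(P[:,2]>lo)&(P[:,2]<hi)]
        print(n,len(h), h.min(0).round(4) if len(h) else 0, h.max(0).round(4) if len(h) else 0)
o=[cv2.resize(ortho(p,(.519,-.036),.08,z-.0189+.014)[:,:,::-1],(400,400)) for p in(t,w)]
cv2.imwrite("pics/o5.png",np.hstack(o))
np.savez("t5.npz",**{k:np.array(v) for k,v in t.items()}); np.savez("w5.npz",**{k:np.array(v) for k,v in w.items()})
E
```

```text
time: 15.1
tool_pos: [0.5282, 0.0977, 0.1634]
tool_rot: [2.715, 1.577, 0.01]
wrist_force: [2.2, -0.4, -3.1]
width: 0.0129
finger_force: 60.5
time: 15.6
tool_pos: [0.5215, -0.0384, 0.1592]
tool_rot: [-2.495, -1.907, 0.003]
wrist_force: [-0.7, 0.2, -2.5]
width: 0.0129
finger_force: 60.5
time: 16.1
tool_pos: [0.5228, -0.0359, 0.1599]
tool_rot: [-2.495, -1.908, 0.0]
wrist_force: [1.2, 0.9, -3.6]
width: 0.0124
finger_force: 60.5
[ 0.5228 -0.0359  0.1599] [-0.152  0.198  1.93   0.     1.013  0.113] [ 1.2  0.9 -3.6] [-0.037  0.004 -0.029]
[[0.262, 0.965, -0.0], [0.965, -0.262, 0.0], [0.0, -0.0, -1.0]]
t red []
t 5 [ 0.5208 -0.083   0.1513] [ 0.5261 -0.0136  0.157 ]
t 95 [ 0.5072 -0.0926  0.166 ] [ 0.5289 -0.0115  0.1859]
w red [[0.4751, 0.0094, 0.0858], [0.4755, 0.0092, 0.0851], [0.4759, 0.009, 0.0849], [0.4769, 0.009, 0.0861], [0.5773, -0.0186, 0.0848], [0.5778, -0.0186, 0.0855], [0.5782, -0.0185, 0.0865], [0.579, -0.0189, 0.0853], [0.5795, -0.019, 0.0856], [0.4745, 0.0091, 0.0865], [0.4754, 0.0091, 0.0874], [0.4753, 0.0086, 0.0853], [0.4758, 0.0085, 0.085], [0.4766, 0.0084, 0.0858], [0.47
[... 5128 characters left out ...]
7, -0.0075, 0.154], [0.4939, -0.007, 0.1563], [0.5634, -0.0264, 0.155], [0.5638, -0.0265, 0.1551], [0.5643, -0.0268, 0.1545], [0.5646, -0.0267, 0.155], [0.5651, -0.0269, 0.155], [0.5654, -0.0269, 0.1552], [0.5659, -0.027, 0.1551], [0.4913, -0.0072, 0.155], [0.4916, -0.0074, 0.1549], [0.4916, -0.0079, 0.1536], [0.4921, -0.0079, 0.154], [0.5638, -0.0272, 0.1545], [0.5642, -0.0273, 0.1544], [0.5645, -0.0271, 0.1552], [0.5649, -0.027, 0.1556]]
w 17979 [ 0.4762 -0.0834  0.151 ] [0.5769 0.0107 0.1573]
w 11571 [ 0.5054 -0.0768  0.1639] [0.5442 0.0206 0.1899]
s red [[0.5055, -0.094, 0.0852]]
s 884 [ 0.4736 -0.0901  0.151 ] [0.5696 0.01   0.1585]
s 476 [ 0.5001 -0.0934  0.1642] [0.5406 0.0184 0.1899]
```

View pics/o5.png

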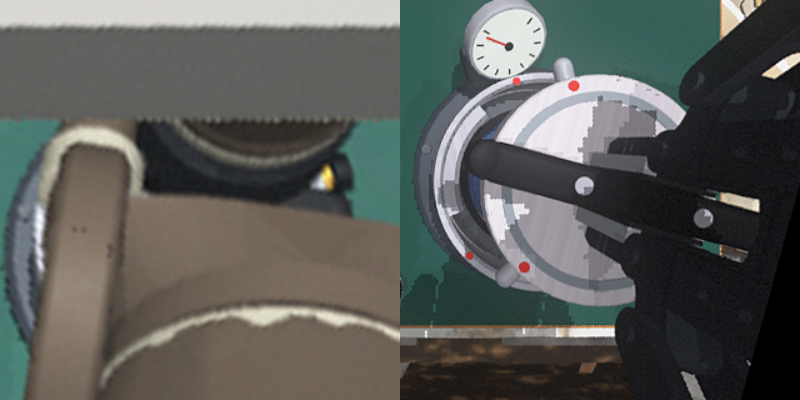

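```bash
python3 -m jog '{"motion":[[[0,-0.002,0.01],[0,0,0],0.005],[[-0.0006,-0.0039,0.02],[0,0,0],0.005],[[-0.0006,-0.0039,0.03],[0,0,0],0.005],[[-0.0006,-0.0039,0.04],[0,0,0],0.005],[[-0.0006,-0.0039,0.048],[0,0,0],0.005]]}'
python3 -m jog '{"motion":[[[0,0,0],[0,0,0],0.005],[[0,0,0],[0,0,0],0.005],[[0,0,0],[0,0,0],0.005],[[0,0,0],[0,0,0],0.005],[[0,0,0],[0,0,0],0.005]]}'
cat > dots.py <<'E'
from h import *
p=camera("wrist"); s=get_state(); print(s["tool_pos"].round(4),s["wrist_force"].round(1),s["wrist_torque"].round(3))
C=p["color"].astype(int); red=((C[...,0]>140)&(C[...,1]<100)&(C[...,2]<100)).astype(np.uint8)
n,L,st,ce=cv2.connectedComponentsWithStats(red)
for i in range(1,n):
    P=pts(p,L==i)
    if st[i,4]>8 and len(P):
        m=np.median(P,0)
        if np.hypot(m[0]-.519,m[1]+.036)<.08: print(m.round(4),st[i,4])
E
python3 dots.py
```

```text
time: 16.75
tool_pos: [0.5183, -0.0362, 0.1105]
tool_rot: [-2.496, -1.906, 0.002]
wrist_force: [-0.4, 0.1, -3.4]
width: 0.0128
finger_force: 60.5
time: 17.25
tool_pos: [0.5194, -0.0363, 0.1125]
tool_rot: [2.496, 1.907, 0.001]
wrist_force: [-0.4, -0.5, -4.1]
width: 0.0132
finger_force: 60.4
[ 0.5194 -0.0363  0.1124] [-0.3  0.1 -3.6] [-0.053 -0.06   0.031]
[0.4755 0.0073 0.0859] 65
[ 0.5781 -0.0203  0.0859] 62
[ 0.4889 -0.0058  0.1073] 77
[ 0.5615 -0.0257  0.1075] 68
```

```bash
python3 -m jog '{"motion":[[[0.0004,-0.0006,0.006],[0,0,0],0.005],[[0.0004,-0.0006,0.011],[0,0,0],0.005],[[0.0004,-0.0006,0.016],[0,0,0],0.005],[[0.0004,-0.0006,0.021],[0,0,0],0.005],[[0.0004,-0.0006,0.024],[0,0,0],0.005]]}'
python3 -m jog '{"motion":[[[0,0,0.001],[0,0,0],0.005],[[0,0,0.002],[0,0,0],0.005],[[0,0,0.003],[0,0,0],0.005],[[0,0,0.004],[0,0,0],0.005],[[0,0,0.004],[0,0,0],0.005]]}'
python3 dots.py
```

```text
time: 17.8
tool_pos: [0.518, -0.0356, 0.0871]
tool_rot: [-2.496, -1.907, 0.001]
wrist_force: [-0.4, 0.2, -3.1]
width: 0.0128
finger_force: 60.4
time: 18.3
tool_pos: [0.5185, -0.0357, 0.084]
tool_rot: [2.496, 1.907, 0.0]
wrist_force: [-0.8, -0.5, -3.3]
width: 0.0127
finger_force: 60.4
[ 0.5185 -0.0357  0.084 ] [-0.7 -0.1 -4.2] [ 0.023  0.003 -0.012]
[ 0.5781 -0.0202  0.0859] 91
[0.4753 0.0074 0.0858] 91
[ 0.488  -0.0051  0.0791] 80
[ 0.5605 -0.025   0.0792] 69
```

```bash
python3 -m jog '{"motion":[[[0,0,0.0005],[0,0,0],0.005],[[0,0,0.001],[0,0,0],0.005],[[0,0,0.0015],[0,0,0],0.005],[[0,0,0.0015],[0,0,0],0.005],[[0,0,0.0015],[0,0,0],0.005]]}'
python3 -m jog '{"motion":[[[0,0,0.0005],[0,0,0],0.005],[[0,0,0.001],[0,0,0],0.005],[[0,0,0.001],[0,0,0],0.005],[[0,0,0.001],[0,0,0],0.005],[[0,0,0.001],[0,0,0],0.005]]}'
python3 -m jog '{"motion":[[[0,0,0.0005],[0,0,0],0.005],[[0,0,0.001],[0,0,0],0.005],[[0,0,0.001],[0,0,0],0.005],[[0,0,0.001],[0,0,0],0.005],[[0,0,0.001],[0,0,0],0.005]]}'
```

```text
time: 18.85
tool_pos: [0.5186, -0.0357, 0.0826]
tool_rot: [2.496, 1.907, 0.0]
wrist_force: [-0.1, 0.1, -2.9]
width: 0.0129
finger_force: 60.7
time: 19.35
tool_pos: [0.5189, -0.0358, 0.0822]
tool_rot: [2.496, 1.907, 0.001]
wrist_force: [-3.0, 0.6, 6.8]
width: 0.0131
finger_force: 61.7
time: 19.85
tool_pos: [0.5192, -0.0358, 0.082]
tool_rot: [2.496, 1.907, 0.001]
wrist_force: [-4.2, 1.2, 10.2]
width: 0.0127
finger_force: 62.3
```

```bash
python3 -m jog '{"motion":[[[0,0,-0.0008],[0,0,2],0.005],[[0,0,-0.0008],[0,0,5],0.005],[[0,0,-0.0008],[0,0,8],0.005],[[0,0,-0.0008],[0,0,11],0.005],[[0,0,-0.0008],[0,0,13],0.005]]}'
python3 -m jog '{"motion":[[[0,0,0],[0,0,2],0.005],[[0,0,0],[0,0,4],0.005],[[0,0,0],[0,0,6],0.005],[[0,0,0],[0,0,8],0.005],[[0,0,0],[0,0,9],0.005]]}'
python3 -m jog '{"motion":[[[0,0,0],[0,0,0],0.005],[[0,0,0],[0,0,0],0.005],[[0,0,0],[0,0,0],0.005],[[0,0,0],[0,0,0],0.005],[[0,0,0],[0,0,0],0.005]]}'
cat > st.py <<'E'
from h import *
s=get_state(); y=Ro.from_rotvec(s["tool_rot"]).as_matrix()[:,1]
print("STATE",s["tool_pos"].round(4),s["wrist_force"].round(1),s["wrist_torque"].round(3),"lid turned",round(-15.1-np.degrees(np.arctan2(y[1],y[0])),2),s["qpos"].round(3)[5])
E
python3 st.py
```

```text
time: 20.35
tool_pos: [0.5201, -0.036, 0.0823]
tool_rot: [2.695, 1.609, 0.004]
wrist_force: [-0.3, -0.9, 4.8]
width: 0.0127
finger_force: 61.5
time: 20.85
tool_pos: [0.5201, -0.036, 0.0822]
tool_rot: [2.813, 1.394, 0.004]
wrist_force: [0.6, 0.1, 4.6]
width: 0.0128
finger_force: 61.6
time: 21.35
tool_pos: [0.5201, -0.036, 0.0822]
tool_rot: [2.813, 1.395, 0.004]
wrist_force: [-0.6, 0.2, 5.4]
width: 0.0125
finger_force: 61.7
STATE [ 0.5201 -0.036   0.0822] [-0.6  0.2  5.4] [ 0.011  0.037 -0.04 ] lid turned 22.14 0.497
```

```bash
for i in 1 2; do :; done
python3 -m jog '{"motion":[[[0,0,0],[0,0,1],0.005],[[0,0,0],[0,0,2],0.005],[[0,0,0],[0,0,3],0.005],[[0,0,0],[0,0,4],0.005],[[0,0,0],[0,0,5],0.005]]}' >/dev/null; python3 st.py
python3 -m jog '{"motion":[[[0,0,0],[0,0,1],0.005],[[0,0,0],[0,0,2],0.005],[[0,0,0],[0,0,3],0.005],[[0,0,0],[0,0,4],0.005],[[0,0,0],[0,0,5],0.005]]}' >/dev/null; python3 st.py
python3 -m jog '{"motion":[[[0,0,0],[0,0,1],0.005],[[0,0,0],[0,0,2],0.005],[[0,0,0],[0,0,3],0.005],[[0,0,0],[0,0,3],0.005],[[0,0,0],[0,0,3],0.005]]}' >/dev/null; python3 st.py
```

```text
STATE [ 0.5199 -0.0359  0.0822] [0.5 1.  5.1] [0.069 0.105 0.102] lid turned 27.15 0.585
STATE [ 0.5199 -0.0359  0.0822] [-0.2  0.3  6.7] [0.071 0.036 0.112] lid turned 32.14 0.672
STATE [ 0.5199 -0.0359  0.0822] [ 0.7 -0.5  5.4] [ 0.009  0.071 -0.026] lid turned 35.13 0.724
```

```bash
python3 -m jog '{"motion":[[[0,0,0],[0,0,1],0.005],[[0,0,0],[0,0,1],0.005],[[0,0,0],[0,0,2],0.005],[[0,0,0],[0,0,2],0.005],[[0,0,0],[0,0,3],0.005]]}' >/dev/null; python3 st.py
python3 -m jog '{"motion":[[[0,0,0],[0,0,1],0.005],[[0,0,0],[0,0,1],0.005],[[0,0,0],[0,0,2],0.005],[[0,0,0],[0,0,2],0.005],[[0,0,0],[0,0,3],0.005]]}' >/dev/null; python3 st.py
```

```text
STATE [ 0.5198 -0.0359  0.0821] [-1.3  0.6  5.6] [0.102 0.121 0.104] lid turned 38.12 0.776
STATE [ 0.5195 -0.0359  0.0819] [-0.9  0.   4.4] [0.01  0.096 0.346] lid turned 41.08 0.828
```

```bash
python3 -m jog '{"motion":[[[0,0,-0.0002],[0,0,0],0.005],[[0,0,-0.0004],[0,0,0],0.005],[[0,0,-0.0004],[0,0,1],0.005],[[0,0,-0.0004],[0,0,1],0.005],[[0,0,-0.0004],[0,0,1],0.005]]}' >/dev/null; python3 st.py
python3 -m jog '{"motion":[[[0,0,0],[0,0,0],0.005],[[0,0,0],[0,0,0],0.005],[[0,0,0],[0,0,1],0.005],[[0,0,0],[0,0,1],0.005],[[0,0,0],[0,0,1],0.005]]}' >/dev/null; python3 st.py
```

```text
STATE [ 0.5192 -0.0358  0.0819] [ 2.4 -0.   3.2] [-0.044 -0.399  0.187] lid turned 42.14 0.847
STATE [ 0.5189 -0.0358  0.0818] [ 2.6 -0.2  2.9] [-0.139 -0.498  0.22 ] lid turned 43.15 0.864
```

```bash
python3 -m jog '{"motion":[[[0,0,0],[0,0,0.3],0.005],[[0,0,0],[0,0,0.5],0.005],[[0,0,0],[0,0,0.7],0.005],[[0,0,0],[0,0,0.9],0.005],[[0,0,0],[0,0,1],0.005]]}' >/dev/null; python3 st.py
python3 -m jog '{"motion":[[[0,0,0],[0,0,0.3],0.005],[[0,0,0],[0,0,0.5],0.005],[[0,0,0],[0,0,0.7],0.005],[[0,0,0],[0,0,0.9],0.005],[[0,0,0],[0,0,1],0.005]]}' >/dev/null; python3 st.py
```

```text
STATE [ 0.5187 -0.0358  0.0817] [ 3.7 -0.8  1.8] [-0.142 -0.553  0.519] lid turned 44.14 0.881
STATE [ 0.5184 -0.0358  0.0816] [ 3.5 -1.4  2.9] [-0.128 -0.534  0.548] lid turned 45.15 0.899
```

```bash
python3 -m jog '{"motion":[[[0,0,0],[0,0,0.3],0.005],[[0,0,0],[0,0,0.5],0.005],[[0,0,0],[0,0,0.7],0.005],[[0,0,0],[0,0,0.9],0.005],[[0,0,0],[0,0,1],0.005]]}' >/dev/null; python3 st.py
```

```text
STATE [ 0.5183 -0.0357  0.0816] [ 2.1 -1.1  2.4] [-0.229 -0.489  0.816] lid turned 46.15 0.916
```

```bash
python3 -m jog '{"motion":[[[0,0,0],[0,0,0],0.005],[[0,0,0],[0,0,0],0.005],[[0,0,0],[0,0,0],0.005],[[0,0,0],[0,0,0],0.005],[[0,0,0],[0,0,0],0.005]]}' >/dev/null; python3 st.py; python3 dots.py
```

```text
STATE [ 0.5183 -0.0357  0.0816] [ 2.5 -1.4  1.1] [-0.245 -0.46   0.651] lid turned 46.14 0.916
[ 0.5183 -0.0357  0.0815] [ 2.1 -1.5  2.2] [-0.253 -0.43   0.704]
[ 0.5782 -0.0203  0.0859] 109
[ 0.5557 -0.0582  0.0767] 80
[0.5188 0.0074 0.0767] 77
[0.4755 0.0076 0.0857] 65
```

```bash
python3 -m jog '{"motion":[[[0,0,0],[0,0,0],0.016],[[0,0,0],[0,0,0],0.022],[[0,0,0],[0,0,0],0.03],[[0,0,0],[0,0,0],0.036],[[0,0,0],[0,0,0],0.04]]}'
python3 -m jog '{"motion":[[[0,0,-0.005],[0,0,0],0.04],[[0,0,-0.02],[0,0,0],0.04],[[0,0,-0.05],[0,0,0],0.04],[[0,0,-0.08],[0,0,0],0.04],[[0,0,-0.1],[0,0,0],0.04]]}'
python3 -m jog '{"motion":[[[0,0,0],[0,0,0],0.04],[[0,0,0],[0,0,0],0.04],[[0,0,0],[0,0,0],0.04],[[0,0,0],[0,0,0],0.04],[[0,0,0],[0,0,0],0.04]]}'
python3 dots.py
python3 -c "
from h import *
cv2.imwrite('pics/end.png',camera('wrist')['color'][:,:,::-1])
t=camera('top')
for q in('steel_watch','eye_loupe'):
    for d in outline_of(t,q)[:1]: print(q,d['rect'],np.median(pts(t,d['pixels']),0).round(3))"
```

```text
time: 27.4
tool_pos: [0.5179, -0.0355, 0.0813]
tool_rot: [-3.043, -0.779, 0.002]
wrist_force: [0.9, -0.7, 1.0]
width: 0.0397
finger_force: 0.0
time: 27.9
tool_pos: [0.5196, -0.0358, 0.1843]
tool_rot: [3.042, 0.78, 0.004]
wrist_force: [0.7, -0.7, 0.1]
width: 0.0399
finger_force: 0.0
time: 28.4
tool_pos: [0.5176, -0.0356, 0.1803]
tool_rot: [-3.042, -0.78, 0.004]
wrist_force: [-0.7, 0.2, 0.2]
width: 0.0401
finger_force: 0.0
[ 0.5179 -0.0356  0.1806] [ 0.1  0.9 -0.3] [ 0.034 -0.019  0.001]
[ 0.5781 -0.0203  0.0859] 37
[0.5187 0.0073 0.0764] 25
[ 0.5558 -0.0582  0.0768] 24
[0.4755 0.0073 0.0858] 32
steel_watch [173.9, 205.8, 194.1, 218.9] [0.438 0.3   0.041]
eye_loupe [288.9, 264.1, 303.6, 273.5] [0.427 0.064 0.047]
```

View pics/end.png

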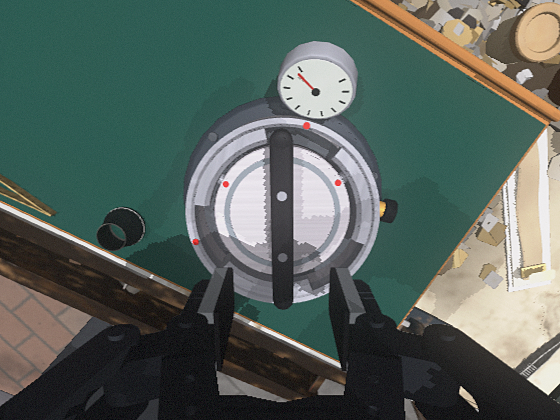

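The picture shows the lid seated in the collar: its dots are at (226,184) and (338,183), turned about 45° clockwise of the collar dots, and they stayed put on release. The loupe is undisturbed at (120,228), and the gripper is clear.

```bash
python3 -c "
from station import *
print(close_job())"
```

```text
the job is handed in; nothing more can be done
None
```

The gold watch lies dial up in the chamber, and the lid is on, turned about 45° clockwise to about 0.65–0.7 N m and released. The steel watch and eye loupe stayed where they were, and I handed the job in at about 28 s.

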